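Lock the gauge chest with its T-key and hang the key up

ROBOT

A 6-joint arm with a two-finger parallel gripper is mounted at the origin on the work surface; the furniture and walls round the work are solid. World frame = base frame: x ahead of the robot, y to its left, z up, the work surface at z = 0. Lengths are in mm, angles in rad, forces in N, time in s.
With the tool pointing down it reaches from about 225 to 725 mm from the base axis. Payload 3.1 kg.
Tool frame: the origin (TCP) lies at the very end of the fingers, on their centre line; the grasp point (between the pads) lies robot.pinch_z behind it (robot.pinch_z is the distance from the TCP to the grasp point, in mm); z points along the fingers, y is the direction in which the jaws open and shut (so a half turn about z gives the same grasp; the last joint's range is limited). The gripper opens to 85 mm and grips with 20 to 120 N. Pads are 22 mm wide; open, the fingers measure 114 mm over their backs; the gripper's body (76 mm by 85 mm) begins 54 mm behind the grasp point. The pads swing forward as they close: fully open they stand 13 mm farther back than shut.
Start: joints at [-1.26, 0.048, 0.099, 1.622, 0, 1.443], TCP at [223.033, -475.262, 231.312] pointing down, gripper open.
Joint ranges: [-2.91, 2.91], [-0.99, 1.94], [-1.21, 1.42], [-2.12, 2.29], [-1.49, 1.47], [-3.14, 3.14]. Speed limits (rad/s): [2.79, 2.79, 3.14, 3.14, 3.14, 3.14].

INTERFACE

Orientations are given as a unit quaternion [w, x, y, z].
In Python, from workcell import robot gives the robot as it stands. The module is installed in compiled form; this text tells all that it offers.
- The arm moves only by the tool move_arm, never from a script. Its arguments are lists of equal length, an entry for each row: "travel": the shift along the tool's x, y, z in units of 400 mm (1.0 is 400 mm), a list of three; "spin": the turn about the tool's z in units of 90 degrees (1.0 is 90 degrees); "jaw": the closure, from -1 (fully open) to 1 (shut). A call has 1 to 8 rows; each row is the pose to reach, as a shift and turn from the pose commanded when the call began, along the tool's axes at that moment; what a row does not reach only later rows make up. A row lasts 1/8 s, in which the tool goes at most 62.5 mm and 10.7 degrees, less where a joint would pass 70% of its speed; a pose out of reach is approached as far as the arm can. A call with a number of a shift or a turn outside -1 to 1 is refused whole. A call with a gripper value outside its range is refused whole. The fingers move at their own pace and stop on an object; "squeeze" is the grip in N (left out, the last holds). Time passes only in rows, so rows that repeat a pose let the fingers close. It gives the time, the measured TCP pose, the force and the opening at its end, in the units of the state.
- robot.get_obs(): the state, without advancing time (a new reading comes with each control period).
- robot.capture(name): name is "side" or "top" or "wrist"; returns (picture, depth): 400x640x3 uint8, red, green, blue; 400x640 float32, mm along the optical axis (not along the pixel's ray), 0 where there is no reading.
- robot.camera_info(name): a dict with "mtx" (3x3 intrinsics, pixels), "eye" and "attitude" of the camera in the world; the wrist camera has in their place "tool_from_camera" (4x4, takes a point from camera to tool coordinates, whose origin is the TCP and whose axes are the flange's). Camera axes: x right, y up, looking along -z (the intrinsics and any distortion apply to the point x, -y, -z); pixel columns grow to the right and rows downward; lengths in mm; the calibration is good to about 2 mm. A picture is of the moment at which its call begins: read the wrist's pose just before it. camera_info takes no time and is no camera call.
- robot.job_done(): hands the job in, once; it reports no verdict.
The state is a dict: "t": time; "joint_pos": joint angles; "joint_vel": joint speeds; "effort": joint torques, N m; "tool_pos": TCP position; "eef_rot": TCP orientation; "force": force on the tool from outside, world axes, zero at the start; "torque": the same for the moment, N m; "gripper_width": opening from 0.0 (shut) to 1.0 (fully open).
Only numpy, scipy, OpenCV 4.12 (cv2) and the standard library are available. Lean on these libraries where they do the work, as an engineer would, in place of code of your own. Each camera call takes 0.05 s, during which the arm holds its last target. There are 200 camera calls.

TASK

Lock the blue chest: put the T-key fully home in the lock on its lid, turn it clockwise as far as it goes so that the bolt is thrown into the keeper, then turn it back to the position where it went in, the only one where it comes out, and draw it out. Finally hang the key by its bar in the cradles of the key stand, shank hanging down, with the bolt left thrown, and leave the tape roll, the vee block and the collet where they are.

Things in the scene. Friction and masses are not known exactly. Their poses are not given: they have to be found in the camera images.
- key: T-key lying flat (x vertical, origin 5 mm up), 0.12 kg. Origin: middle of the black grip, 10 (x) x 30 (y) x 14 (z) mm. Steel pins 8 mm thick run from it along +y and -y, with 10 mm end discs at 39 to 45 mm: bar 90 mm long. Round shank, 10 mm thick, along -z to a tapered tip (5 mm) at z = -62. One flat bit towards -y: 5 mm thick in x, y = -4 to -13, z = -42 to -52.
- key_shank (a point): Point on the shank's axis 27 mm from the grip's middle (key axes), good to pinch the lying key from above. To get it upright: lay the bar in the stand's cradles with the shank level and let go; the shank swings down by itself and the grip can be taken from above.
- chest: Blue closed steel chest 164 x 204 x 60 mm, fixed, origin at the centre of its underside, z up; -x is its front. The grey lock case (56 x 50 mm, top at 100 mm) stands on the left leaf of its lid at x = 0, y = 35 mm; the steel keeper (28 mm wide, 76 mm high) on the right leaf at y = -5 to -18 mm.
- keyhole (a point): Keyhole centre at the lock's top face, 100 mm above the bench; axes as the chest's. Hole 12 x 12 mm with a slot 7.5 mm wide towards -x (to 15.5 mm from the centre) for the bit, so the key enters straight down, its z up and its y along the chest's +x. Turned, its bit is held under the 5 mm face plate; it comes out only at the angle at which it went in, within about 0.1 rad.
- key_home (a point): Where the key's origin is when the key is fully home (axes as the chest's): 34 mm above the lock's face, the key's tip then standing on the lock floor 28 mm below the face.
- rotor (a joint): Lock rotor turned by the key's bit: 0 = key-out position, grows clockwise seen from above, stop at 1.7 rad. About 0.1 rad of play between key and rotor; stiff by about 0.04 N m; it stays where it is left.
- bolt (a joint): Bolt travel in m: 0 to 0.003 at the start = drawn back. The rotor pushes it towards the chest's -y, about 0.0165 m at 1.5 rad of the rotor; it stays thrown when the rotor turns back. Limit 0.018.
- bolt_tip (a point): Middle of the free end of the steel bolt (12 x 8 mm), between lock and keeper.
- stand: Grey key stand, fixed, base 100 x 70 x 8 mm, origin at the centre of its underside. Two uprights 8 mm thick at x = -30 and +30 mm, each with a V cradle on top (open upward, 90 degrees, about 25 mm wide at its mouth, its lips about 7 mm above the bar's resting axis). Free between the uprights.
- cradle (a point): Where the middle of the key's handle (its origin) rests when the bar lies in both cradles: 85 mm above the bench, axes as the stand's; the bar then lies along the stand's x axis, either way round.
- tape_roll: Bystander: roll of yellowish tape lying flat, 104 x 102 x 25 mm, origin at the centre of its underside.
- vee_block: Bystander: light grey steel vee block 50 x 60 x 42 mm, origin at the centre of its underside.
- collet: Bystander: steel collet standing upright, 34 x 33 x 47 mm, origin at the centre of its underside.
Not all that is in view belongs to the job. Leave any yellow look-alike of the key alone. Leave any purple look-alike of the stand alone.

How it is judged (in metres and radians):
On the way, in this order (a step that is already met when the one before it is completed fails the run):
1. the key is home in the lock and turned clockwise, and the bolt is thrown (value of joint rotor above 1.25 rad and value of joint bolt above 0.013 m and horizontal distance between key and keyhole below 0.01 m and z of key in the frame of keyhole below 0.042 m), for 0.1 s.
2. the lock is turned back and the key drawn out (value of joint rotor below 0.3 rad and value of joint bolt above 0.013 m and distance between key and keyhole above 0.065 m), for 0.1 s.
At the end, for the whole second after the job is handed in: Bolt thrown at least 13 mm, lock rotor within 0.3 rad of the key-out position, and the released key hangs at rest by its bar in the stand's cradles: handle middle within 12 mm of the cradle point, bar within 0.2 rad of the stand's x axis, shank down within 0.5 rad of plumb (value of joint bolt above 0.013 m and value of joint rotor below 0.3 rad and distance between key and cradle below 0.012 m and angle between key's own z axis and vertical below 0.5 rad and angle between the y axis of key and the x axis of stand, either way round below 0.2 rad and linear speed of key below 0.05 m/s); the robot touches nothing.
It fails at once if the tape roll is shifted more than 30 mm (distance of tape_roll from where it was at the start of the episode above 0.03 m).
It fails at once if the vee block is shifted more than 30 mm (distance of vee_block from where it was at the start of the episode above 0.03 m).
It fails at once if the collet is shifted more than 30 mm (distance of collet from where it was at the start of the episode above 0.03 m).
It also fails if it takes over 69 s, if anything falls off the work surface, if the arm or the gripper's body presses on something with over 40 N, if the wrist force passes 120 N, or if a joint passes its speed limit or range.

## Working session

There is one attempt and no reset: what is moved stays moved. The work goes in short steps, Python scripts to look and compute and a tool call to move; the robot and the scene stay as the last step left them, time stands still between calls to the robot, and variables do not carry over. Pictures are saved under pics/ and viewed, about 8 in all and at most 12, crops included, and the job is handed in when it is done.

Besides the shell and the picture viewer there is one more tool, called by a JSON object that holds its "fn" and its "kwargs". move_arm: Moves the arm, as the interface text tells. Shifts and turns lie within -1 to 1; 1 stands for 400 mm of shift or 90 degrees of turn. Its arguments: {"type":"object","properties":{"travel":{"type":"array","items":{"type":"array","items":{"type":"number"}}},"spin":{"type":"array","items":{"type":"number"}},"jaw":{"type":"array","items":{"type":"number"}},"squeeze":{"type":"number"}},"required":["travel","spin","jaw"]}

```bash
mkdir -p pics; cat > h.py <<'E'
import numpy as np, cv2
from workcell import robot
from scipy.spatial.transform import Rotation as R
def q2m(q): return R.from_quat([q[1],q[2],q[3],q[0]]).as_matrix()
def cam(name,o=None):
    i=robot.camera_info(name); K=np.array(i["mtx"],float)
    if name=="wrist":
        o=o or robot.get_obs(); T=np.array(i["tool_from_camera"]); M=q2m(o["eef_rot"])
        return K,M@T[:3,:3],M@T[:3,3]+np.array(o["tool_pos"]),i
    a=np.array(i["attitude"],float)
    return K,(q2m(a) if a.size==4 else a[:3,:3]),np.array(i["eye"],float),i
def shot(name):
    o=robot.get_obs(); c=cam(name,o); p,d=robot.capture(name); return p,d,c
def pts(d,c):
    K,A,e,_=c; v,u=np.mgrid[:400,:640]
    x=(u-K[0,2])/K[0,0]*d; y=(v-K[1,2])/K[1,1]*d
    return np.stack([x,-y,-d],-1)@A.T+e
def ray(u,v,z,c):
    K,A,e,_=c; r=A@np.array([(u-K[0,2])/K[0,0],-(v-K[1,2])/K[1,1],-1]); return e+r*(z-e[2])/r[2]
E
python3 - <<'E'
from h import *
print(robot.pinch_z, robot.get_obs())
for n in("top","side","wrist"):
    p,d,c=shot(n); print(n,c[3]); cv2.imwrite(f"pics/{n}0.png",p[...,::-1]); np.savez(f"{n}0.npz",p=p,d=d)
E
```

```text
18.700000000000003 {'t': 0.0, 'joint_pos': array([-1.25978469e+00,  4.87719178e-02,  9.75623918e-02,  1.62200313e+00,
        2.81461550e-05,  1.44295546e+00]), 'joint_vel': array([ 2.46189003e-04, -1.59421604e-03, -2.56078743e-05, -1.48634324e-05,
       -9.60769293e-05,  3.39792829e-04]), 'effort': array([ 7.81593808e-04, -3.38778520e+01,  3.20017505e+01,  2.03276658e-02,
        9.35492665e-06,  1.32709491e-06]), 'tool_pos': array([ 222.85802642, -474.6634939 ,  230.08839344]), 'eef_rot': array([-1.20438556e-03,  9.76021789e-01,  2.17669490e-01, -9.64812635e-05]), 'force': array([-0.1554566 , -0.06629685, -0.51689718]), 'torque': array([-0.00025238,  0.0347769 ,  0.01625973]), 'gripper_width': 1.0028016250678926}
top {'mtx': array([[392.27528902,   0.        , 309.85311635],
       [  0.        , 392.27528902, 202.71947848],
       [  0.        ,   0.        ,   1.        ]]), 'eye': array([ 319.4020005 ,  -27.93144336, 1134.22510801]), 'attitude': array([ 0.71314167,  0.0578321 , -0.0453378 , -0.69715773])}
side {'mtx': array([[492.76182944,   0.        , 317.50631124],
       [  0.        , 492.76182944, 200.14148487],
       [  0.        ,   0.        ,   1.        ]]), 'eye': array([  339.95232456, -1053.46454541,   978.76186782]), 'attitude': array([ 0.90120536,  0.42740492, -0.02752674, -0.06630395])}
wrist {'mtx': array([[307.53729469,   0.        , 318.28076845],
       [  0.        , 307.53729469, 196.30129078],
       [  0.        ,   0.        ,   1.        ]]), 'tool_from_camera': array([[-3.34852169e-04,  9.57732570e-01,  2.87659890e-01,
         7.34146065e+01],
       [ 9.99999546e-01,  6.40450767e-05,  9.50824117e-04,
         1.18632620e+00],
       [ 8.92212025e-04,  2.87660078e-01, -9.57732156e-01,
        -1.43262074e+02],
       [ 0.00000000e+00,  0.00000000e+00,  0.00000000e+00,
         1.00000000e+00]])}
```

View pics/top0.png

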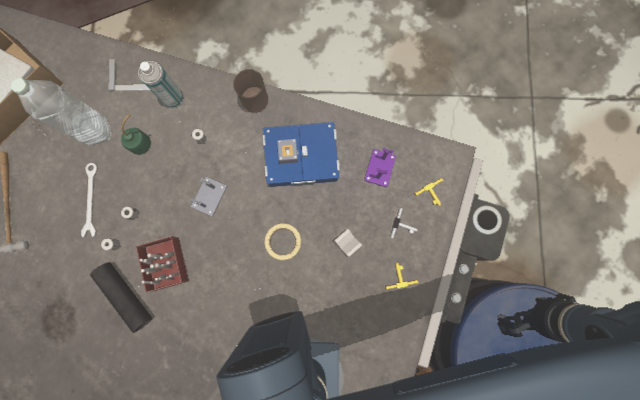

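View pics/side0.png

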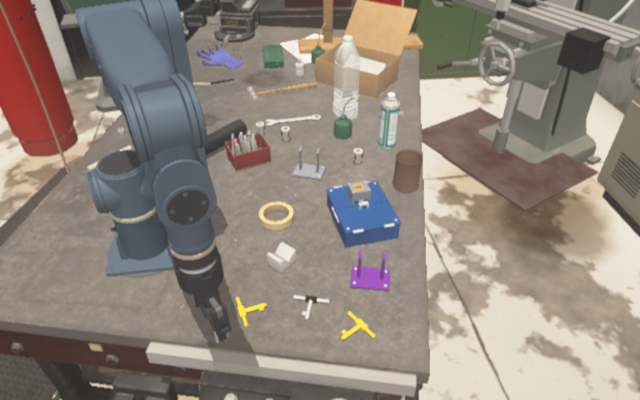

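The top view shows the silver key at about (400,223), the grey stand at (209,196), the chest at (301,153) with its lock at (288,149), the vee block at (348,242) and the tape at (283,241). The side view shows the same layout. I'll get coarse positions first.

```bash
python3 - <<'E'
from h import *
z=np.load("top0.npz"); p,d=z["p"],z["d"]; c=cam("top"); P=pts(d,c)
for n,u,v,h in [("grip",398,223,5),("d1",403,211,5),("d2",393,236,5),("tip",417,229,5),("lock",288,149,100),("chestTL",264,127,60),("TR",336,123,60),("BR",339,180,60),("BL",266,185,60),("stand",209,196,8),("sTL",205,177,8),("sTR",227,185,8),("sBR",214,215,8),("sBL",192,205,8),("vee",348,242,30),("tape",283,241,25),("collet?",198,135,47),("c2",128,212,47),("c3",107,244,40)]:
    print(n,ray(u,v,h,c).round(0),P[v,u].round(0))
def big(n,x0,y0,x1,y1):
    cv2.imwrite(f"pics/{n}",cv2.resize(p[y0:y1,x0:x1,::-1],None,fx=5,fy=5,interpolation=cv2.INTER_CUBIC))
a=cv2.resize(p[195:255,375:435,::-1],(390,390),interpolation=2); b=cv2.resize(p[165:225,180:240,::-1],(390,390),interpolation=2)
cv2.imwrite("pics/crop1.png",np.hstack([a,b]))
E
```

```text
grip [ 432. -261.    5.] [ 431. -259.   13.]
d1 [ 467. -276.    5.] [ 467. -276.    4.]
d2 [ 394. -246.    5.] [ 394. -246.    9.]
tip [ 416. -315.    5.] [ 416. -317.   -3.]
lock [618.  55. 100.] [626.  58.  71.]
chestTL [693. 129.  60.] [714. 138.  -1.]
TR [708. -76.  60.] [731. -79.  -2.]
BR [543. -87.  60.] [556. -90.  -2.]
BL [525. 117.  60.] [537. 125.  -5.]
stand [498. 289.   8.] [499. 290.   6.]
sTL [555. 304.   8.] [554. 303.  11.]
sTR [532. 238.   8.] [534. 241.  -3.]
sBR [443. 271.   8.] [444. 274.  -2.]
sBL [471. 337.   8.] [471. 337.   9.]
vee [ 373. -116.   30.] [ 373. -117.   20.]
tape [372.  67.  25.] [373.  69.  -2.]
collet? [670. 321.  47.] [679. 330.  19.]
c2 [442. 504.  47.] [445. 517.  20.]
c3 [351. 559.  40.] [351. 563.  32.]
```

View pics/crop1.png

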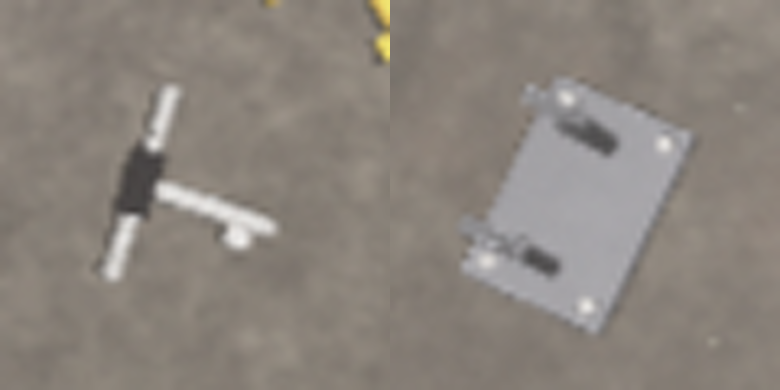

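{"fn": "move_arm", "kwargs": {"travel": [[0.659,-0.221,0.1],[0.659,-0.221,0.3],[0.659,-0.221,0.3],[0.659,-0.221,0.3],[0.659,-0.221,0.3],[0.659,-0.221,0.3],[0.659,-0.221,0.3],[0.659,-0.221,0.3]], "spin": [-0.1,-0.2,-0.3,-0.4,-0.532,-0.532,-0.532,-0.532], "jaw": [-1,-1,-1,-1,-1,-1,-1,-1]}}

```text
t: 1.15
tool_pos: [423.9, -284.7, 112.4]
eef_rot: [0.001, 0.805, 0.594, 0.0]
force: [0.5, -0.5, -0.4]
gripper_width: 0.999
```

```bash
python3 - <<'E'
from h import *
o=robot.get_obs(); print(o['tool_pos'],o['joint_pos'],o['joint_vel'].round(3))
p,d,c=shot("wrist"); np.savez("w1.npz",p=p,d=d); cv2.imwrite("pics/w1.png",p[...,::-1])
# silver/black: print
E
```

```text
[ 423.90644475 -284.71965789  112.38491062] [-7.22588060e-01  1.56226992e-02 -1.70362820e-01  1.38292804e+00
 -3.99602115e-04  1.14719070e+00] [-0.008 -0.002  0.004  0.001  0.002 -0.   ]
```

View pics/w1.png

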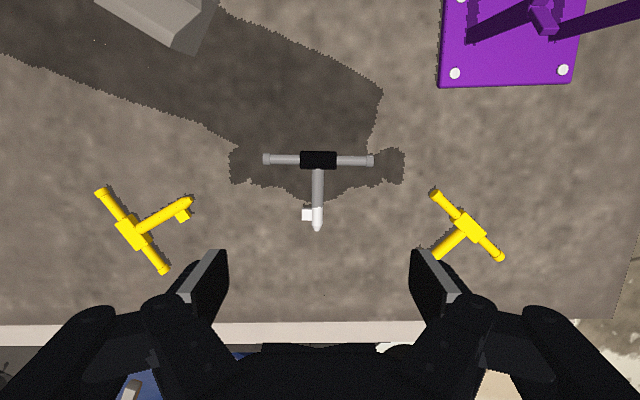

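The wrist view shows the key's black grip at (318,160), its bar ends at (265,159) and (371,160), its tip at (317,231) and its bit to the left at (308,214). I'll compute the pinch point from these.

```bash
python3 - <<'E'
from h import *
c=cam("wrist"); o=robot.get_obs(); M=q2m(o['eef_rot'])
z=np.load("w1.npz"); p=z["p"].astype(int)
m=(p.max(2)<40); m[:140]=0;m[180:]=0;m[:,:290]=0;m[:,350:]=0
v,u=np.nonzero(m); print(u.min(),u.max(),v.min(),v.max())
g=ray((u.min()+u.max())/2,(v.min()+v.max())/2,8,c); e1=ray(265,159,5,c); e2=ray(371,160.5,5,c); t=ray(317.3,231,4,c)
for q in(g,e1,e2,t): print(q.round(1))
b=e2-e1; print(np.linalg.norm(b),np.linalg.norm(t-g)); b/=np.linalg.norm(b)
print("bar yaw",np.degrees(np.arctan2(b[1],b[0])),"tool y yaw",np.degrees(np.arctan2(M[1,1],M[0,1])))
s=(t-g);s[2]=0;s/=np.linalg.norm(s); gg=(e1+e2)/2; print("mid",gg)
pp=g+s*29; pp[2]=5; print(pp,"tool shift to pinch",M.T@(pp-np.array(o['tool_pos'])))
E
```

```text
300 336 151 169
[ 433.1 -257.4    8. ]
[ 391.6 -244.2    5. ]
[ 474.5 -271.1    5. ]
[ 413.6 -318.4    4. ]
87.09368440902297 64.14769659658143
bar yaw -17.982043277892835 tool y yaw -17.138271976595203
mid [ 433.03739036 -257.69028956    5.        ]
[ 424.26837046 -284.99470407    5.        ] tool shift to pinch [4.91656431e-02 2.29612743e-01 1.07427742e+02]
```

{"fn": "move_arm", "kwargs": {"travel": [[0,0,0.1],[0,0,0.2],[0,0,0.25],[0,0,0.273],[0,0,0.273],[0,0,0.273],[0,0,0.273],[0,0,0.273]], "spin": [0.01,0.01,0.01,0.01,0.01,0.01,0.01,0.01], "jaw": [-0.2,0.2,0.2,0.2,0.2,1,1,1], "squeeze": 40}}

```text
t: 2.2
tool_pos: [425.0, -284.3, 3.8]
eef_rot: [0.002, 0.808, 0.589, 0.0]
force: [-1.8, -0.0, 4.4]
gripper_width: 0.09
```

{"fn": "move_arm", "kwargs": {"travel": [[0,0,0],[0,0,0],[0,0,0],[0,0,0]], "spin": [0,0,0,0], "jaw": [1,1,1,1]}}

```text
t: 2.7
tool_pos: [425.0, -284.3, 3.8]
eef_rot: [0.002, 0.808, 0.589, -0.0]
force: [-1.7, -0.0, 5.5]
gripper_width: 0.093
```

{"fn": "move_arm", "kwargs": {"travel": [[0,0,-0.12],[0,0,-0.27],[0.08,-0.02,-0.4],[0.2,-0.04,-0.48],[0.35,-0.07,-0.5],[0.5,-0.1,-0.5],[0.65,-0.13,-0.5],[0.8,-0.16,-0.5]], "spin": [0,0,0,0,0,0,0,0.04], "jaw": [1,1,1,1,1,1,1,1]}}

```text
t: 3.7
tool_pos: [461.2, 43.1, 201.7]
eef_rot: [-0.0, 0.827, 0.562, 0.0]
force: [0.8, -0.8, -1.0]
gripper_width: 0.089
```

{"fn": "move_arm", "kwargs": {"travel": [[0.15,-0.03,0],[0.3,-0.06,0],[0.42,-0.08,0],[0.5,-0.1,0],[0.5,-0.1,0],[0.5,-0.1,0],[0.5,-0.1,0]], "spin": [0,0,0,0,0,0,0], "jaw": [1,1,1,1,1,1,1]}}

```text
t: 4.58
tool_pos: [497.4, 240.7, 202.0]
eef_rot: [0.0, 0.827, 0.562, -0.0]
force: [-0.4, -0.7, -0.7]
gripper_width: 0.095
```

```bash
python3 - <<'E'
from h import *
o=robot.get_obs(); print(o['tool_pos'],o['joint_pos'].round(2),o['joint_vel'].round(3),o['gripper_width'])
p,d,c=shot("wrist"); np.savez("w2.npz",p=p,d=d); cv2.imwrite("pics/w2.png",p[...,::-1])
E
```

```text
[497.37160027 240.68584605 202.03183502] [ 0.33  0.12  0.11  1.57 -0.    2.28] [-0.006 -0.004  0.    -0.001  0.002  0.001] 0.09498872025023561
```

View pics/w2.png

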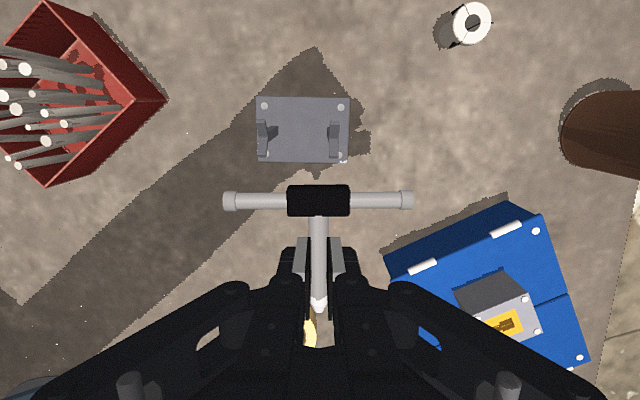

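The wrist view shows the key held level, with its grip at (318,200) and its bar from (222,201) to (414,200). The grey stand's base spans (256,96) to (349,163), its uprights are at (266,138) and (334,138), and the lock hole is at (505,325).

```bash
python3 - <<'E'
from h import *
c=cam("wrist"); o=robot.get_obs(); M=q2m(o['eef_rot']); T=np.array(o['tool_pos'])
z=np.load("w2.npz"); p,d=z["p"].astype(int),z["d"]; P=pts(d,c)
reg=np.zeros((400,640),bool); reg[80:182,240:372]=1
Z=P[...,2]
m=reg&(Z>4.5)&(Z<14)
print("bench z",np.median(Z[20:80,200:400]),"base z",np.median(Z[m]),m.sum())
q=P[m][:,:2].astype(np.float32); r=cv2.minAreaRect(q); print("base rect",r)
# robust: image contour rays
cnt=max(cv2.findContours(m.astype(np.uint8),0,2)[0],key=cv2.contourArea); print(cv2.boundingRect(cnt))
mt=reg&(Z>60)&(Z<110); print("upr n",mt.sum())
n,l,st,ce=cv2.connectedComponentsWithStats(mt.astype(np.uint8))
for i in range(1,n):
    if st[i,4]>10: k=l==i; a=P[k]; print(st[i],"z",a[:,2].min().round(1),a[:,2].max().round(1)," mean",a.mean(0).round(1)); h=a[a[:,2]>a[:,2].max()-4]; print("  top",h.mean(0).round(1), cv2.minAreaRect(h[:,:2].astype(np.float32)))
# key bar
for (u,v) in [(228,201),(250,200),(280,200),(318,200),(360,200),(390,200),(408,200),(318,225),(318,260),(318,300)]: print((u,v),P[v,u].round(1),(M.T@(P[v,u]-T)).round(1))
E
```

```text
bench z -1.19349478163943 base z 8.834504926133661 5204
base rect ((498.7425537109375, 288.5628662109375), (70.35737609863281, 100.17094421386719), 67.32765197753906)
(255, 96, 96, 68)
upr n 794
[255 119  17  38 418] z 60.3 93.7  mean [471.9 300.1  85.6]
  top [471.8 301.1  91.3] ((471.3285827636719, 300.5075378417969), (30.066505432128906, 8.09409236907959), 67.57743072509766)
[328 121  12  38 376] z 60.5 93.5  mean [526.3 277.   86.9]
  top [526.8 277.8  91.4] ((526.4684448242188, 276.9703063964844), (30.18155860900879, 7.5960869789123535), 67.37474060058594)
(228, 201) [469.6 282.9 207.9] [ 29.  -41.4  -5.8]
(250, 200) [479.3 279.5 207.8] [ 29.5 -31.1  -5.7]
(280, 200) [492.2 274.1 206.8] [ 29.2 -17.2  -4.7]
(318, 200) [509.  267.9 208.1] [29.6  0.8 -6. ]
(360, 200) [527.3 260.3 206.9] [29.2 20.6 -4.8]
(390, 200) [540.5 255.1 207.1] [29.3 34.7 -5. ]
(408, 200) [548.1 252.5 208.4] [29.7 42.8 -6.3]
(318, 225) [504.5 256.4 208.7] [17.3  0.8 -6.5]
(318, 260) [497.8 239.5 209.3] [-1.   0.8 -7.2]
(318, 300) [489.1 217.4 208.1] [-24.7   0.8  -6. ]
```

{"fn": "move_arm", "kwargs": {"travel": [[0.04,-0.0445,0.05],[0.04,-0.0445,0.12],[0.04,-0.0445,0.2],[0.04,-0.0445,0.25],[0.04,-0.0445,0.275],[0.04,-0.0445,0.292],[0.04,-0.0445,0.292],[0.04,-0.0445,0.292]], "spin": [0.016,0.016,0.016,0.016,0.016,0.016,0.016,0.016], "jaw": [1,1,1,1,1,1,1,1]}}

```text
t: 5.62
tool_pos: [487.5, 263.3, 86.4]
eef_rot: [0.0, 0.834, 0.552, 0.001]
force: [0.2, 0.1, -0.9]
gripper_width: 0.091
```

```bash
python3 - <<'E'
from h import *
o=robot.get_obs(); print(o['tool_pos'],o['force'])
p,d,c=shot("wrist"); P=pts(d,c); M=q2m(o['eef_rot']); T=np.array(o['tool_pos'])
for (u,v) in [(228,201),(250,200),(280,200),(318,200),(360,200),(390,200),(408,200)]: print((u,v),P[v,u].round(1),(M.T@(P[v,u]-T)).round(1))
cv2.imwrite("pics/w3.png",p[100:300,180:460,::-1].repeat(2,0).repeat(2,1))
E
```

```text
[487.47897838 263.33226474  86.400199  ] [ 0.18119139  0.1090494  -0.87000225]
(228, 201) [460.9 306.3  92.7] [ 29.2 -41.2  -6.3]
(250, 200) [470.2 302.6  91.7] [ 29.4 -31.2  -5.3]
(280, 200) [483.1 297.   91.4] [ 29.3 -17.1  -5. ]
(318, 200) [500.  290.8  94.2] [30.2  0.8 -7.7]
(360, 200) [517.8 282.5  92.1] [29.5 20.5 -5.7]
(390, 200) [530.8 276.9  91.6] [29.3 34.7 -5.1]
(408, 200) [538.3 274.3  93.5] [29.9 42.6 -7. ]
```

View pics/w3.png

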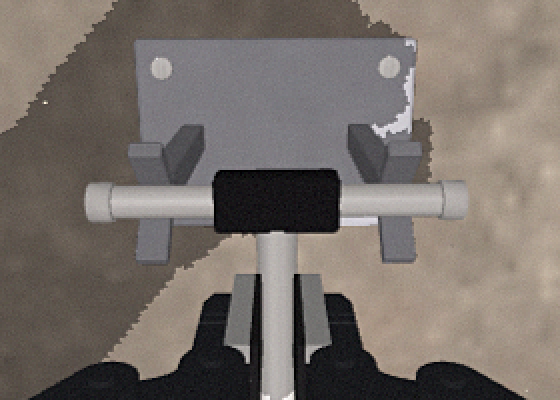

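The bar sits centred in both V mouths, between the lips, so I'll lower it slightly and release.

{"fn": "move_arm", "kwargs": {"travel": [[0,0,0.004],[0,0,0.004],[0,0,0.004],[0,0,0.004],[0,0,0.004],[0,0,-0.1],[0,0,-0.25],[0,0,-0.35]], "spin": [0,0,0,0,0,0,0,0], "jaw": [1,0.6,0.3,0.3,0.3,0.3,0.2,0]}}

```text
t: 6.68
tool_pos: [487.4, 263.4, 228.5]
eef_rot: [0.0, 0.833, 0.553, 0.002]
force: [0.7, -0.3, -0.2]
gripper_width: 0.496
```

{"fn": "move_arm", "kwargs": {"travel": [[-0.05,0,0],[-0.05,0,0],[-0.05,0,0],[-0.05,0,0]], "spin": [0,0,0,0], "jaw": [0,0,0,0]}}

```text
t: 7.18
tool_pos: [478.6, 244.9, 224.2]
eef_rot: [-0.0, 0.833, 0.553, -0.001]
force: [-0.2, 0.0, -0.6]
gripper_width: 0.504
```

```bash
python3 - <<'E'
from h import *
o=robot.get_obs(); print(o['tool_pos'],o['force'],o['eef_rot'])
p,d,c=shot("wrist"); np.savez("w4.npz",p=p,d=d);cv2.imwrite("pics/w4.png",p[...,::-1])
E
```

```text
[478.64208231 244.92519063 224.23118585] [-0.18937189  0.04010881 -0.62041378] [-2.96168099e-04  8.33406769e-01  5.52659396e-01 -8.13608619e-04]
```

View pics/w4.png

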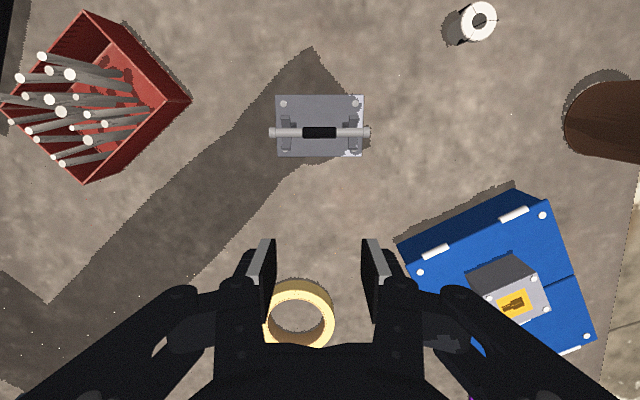

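The wrist view shows the key hanging in the cradles, with its grip at (319,132) and its bar level. Next I'll locate the grip precisely.

```bash
python3 - <<'E'
from h import *
o=robot.get_obs(); c=cam("wrist",o); M=q2m(o['eef_rot']); T=np.array(o['tool_pos'])
z=np.load("w4.npz"); p,d=z["p"].astype(int),z["d"]; P=pts(d,c)
reg=np.zeros((400,640),bool); reg[115:150,262:378]=1
k=reg&(p.max(2)<45)&(P[...,2]>75); a=P[k]; print("grip top",np.median(a[:,2]),cv2.minAreaRect(a[:,:2].astype(np.float32)))
b=reg&(P[...,2]>84)&(P[...,2]<100)
v,u=np.nonzero(b&(np.abs(np.mgrid[:400,:640][0]-132)<6)); print(u.min(),u.max())
for uu,vv in[(270,132),(319,132),(369,132)]: print(P[vv,uu])
e1=ray(270,132.5,85,c);e2=ray(369.5,132.5,85,c);m=(e1+e2)/2;print(e1,e2,m,np.degrees(np.arctan2(*(e2-e1)[1::-1])))
# shift to have TCP 60mm above
print("tool shift", M.T@(np.array([*m[:2],85-18.7])-T), "toolx yaw",np.degrees(np.arctan2(M[1,0],M[0,0])))
E
```

```text
grip top 92.65352936861308 ((498.8835144042969, 289.52496337890625), (8.750514030456543, 28.304332733154297), 67.1255874633789)
269 369
[458.84836918 306.28813334  90.37384722]
[498.89688181 289.57143192  92.55762451]
[539.5975057  272.16069027  90.2664718 ]
[457.70177778 305.78831584  85.        ] [540.45781283 270.82332791  85.        ] [499.0797953  288.30582188  85.        ] -22.90438862344738
tool shift [ 48.06310418   2.12003767 157.97334888] toolx yaw 67.1032784118523
```

{"fn": "move_arm", "kwargs": {"travel": [[0.1215,0.004,0],[0.1215,0.004,0],[0.1215,0.004,0],[0.1215,0.004,0],[0.1215,0.004,0],[0.1215,0.004,0],[0.1215,0.004,0.05],[0.1215,0.004,0.12]], "spin": [-0.12,-0.24,-0.36,-0.48,-0.6,-0.72,-0.84,-0.95], "jaw": [0,0,0,0,0,0,0,0]}}

```text
t: 8.22
tool_pos: [500.0, 289.4, 177.3]
eef_rot: [0.001, 0.234, 0.972, 0.001]
force: [0.3, -0.1, 0.3]
gripper_width: 0.501
```

{"fn": "move_arm", "kwargs": {"travel": [[0,0,0],[0,0,0],[0,0,0],[0,0,0]], "spin": [-0.05,-0.05,-0.05,-0.05], "jaw": [0,0,0,0]}}

```text
t: 8.72
tool_pos: [499.7, 289.0, 177.8]
eef_rot: [0.0, 0.199, 0.98, 0.0]
force: [-0.1, 0.2, -0.4]
gripper_width: 0.501
```

```bash
python3 - <<'E'
from h import *
o=robot.get_obs(); c=cam("wrist",o); M=q2m(o['eef_rot']); T=np.array(o['tool_pos']); print(T,o['joint_pos'].round(2))
p,d,c=shot("wrist"); cv2.imwrite("pics/w5.png",p[...,::-1]);P=pts(d,c);p=p.astype(int)
z=P[...,2]; xy=np.hypot(P[...,0]-498.9,P[...,1]-289)
k=(p.max(2)<45)&(z>75)&(z<100)&(xy<30); a=P[k]; print(k.sum(),np.median(a[:,2]),cv2.minAreaRect(a[:,:2].astype(np.float32)))
r=cv2.minAreaRect(a[:,:2].astype(np.float32)); print("shift",M.T@(np.array([*r[0],85-18.7])-T),"toolx yaw",np.degrees(np.arctan2(M[1,0],M[0,0])))
E
```

```text
[499.69268316 289.02944936 177.84621217] [ 0.41  0.18  0.13  1.53 -0.    0.81]
458 92.43776299036851 ((497.9835205078125, 288.89501953125), (9.594268798828125, 29.31066131591797), 67.21045684814453)
shift [  1.60043253  -0.87192883 111.54449835] toolx yaw 157.050112924914
```

{"fn": "move_arm", "kwargs": {"travel": [[0.003,-0.001,0.1],[0.003,-0.001,0.2],[0.003,-0.001,0.26],[0.003,-0.001,0.279],[0.003,-0.001,0.279],[0.003,-0.001,0.279],[0.003,-0.001,0.279],[0.003,-0.001,0.279]], "spin": [0,0,0,0,0,0,0,0], "jaw": [0,0,0,0,0,0.5,1,1], "squeeze": 60}}

```text
t: 9.78
tool_pos: [499.2, 289.4, 67.4]
eef_rot: [0.001, 0.199, 0.98, 0.001]
force: [-0.3, -0.3, 3.4]
gripper_width: 0.102
```

{"fn": "move_arm", "kwargs": {"travel": [[0,0,0],[0,0,0],[0,0,0]], "spin": [0,0,0], "jaw": [1,1,1]}}

```text
t: 10.15
tool_pos: [499.2, 289.3, 67.4]
eef_rot: [0.001, 0.199, 0.98, 0.001]
force: [-0.3, -0.3, 5.8]
gripper_width: 0.102
```

{"fn": "move_arm", "kwargs": {"travel": [[0,0,-0.1],[0,0,-0.22],[-0.05,-0.04,-0.32],[-0.15,-0.12,-0.32],[-0.27,-0.22,-0.32],[-0.38,-0.32,-0.32],[-0.47,-0.395,-0.32],[-0.502,-0.423,-0.32]], "spin": [0,0,-0.05,-0.1,-0.15,-0.2,-0.25,-0.3], "jaw": [1,1,1,1,1,1,1,1]}}

```text
t: 11.15
tool_pos: [617.5, 51.8, 191.9]
eef_rot: [-0.001, -0.035, 0.999, -0.0]
force: [-0.2, 0.5, -0.9]
gripper_width: 0.105
```

{"fn": "move_arm", "kwargs": {"travel": [[0,0,0],[0,0,0],[0,0,0]], "spin": [0,0,0], "jaw": [1,1,1]}}

```text
t: 11.52
tool_pos: [616.6, 56.2, 193.6]
eef_rot: [-0.0, -0.036, 0.999, 0.0]
force: [-0.5, -0.3, -1.4]
gripper_width: 0.108
```

```bash
python3 - <<'E'
from h import *
o=robot.get_obs(); print(o['tool_pos'],o['joint_pos'].round(2),o['joint_vel'].round(3),o['force'])
p,d,c=shot("wrist"); np.savez("w6.npz",p=p,d=d);cv2.imwrite("pics/w6.png",p[...,::-1])
E
```

```text
[616.5956949   56.19961822 193.62364647] [-0.02  0.29  0.3   1.58  0.   -0.09] [ 0.002 -0.     0.003 -0.002 -0.002 -0.004] [-0.54993025 -0.27499029 -1.43155037]
```

View pics/w6.png

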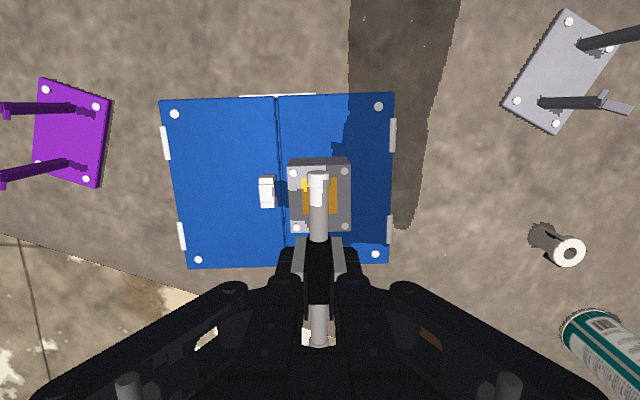

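The bar covers the keyhole (lock plate at about (319,195)), so I'll step aside to see it.

{"fn": "move_arm", "kwargs": {"travel": [[0,0.1,0],[0,0.15,0],[0,0.15,0],[0,0.15,0],[0,0.15,0]], "spin": [0,0,0,0,0], "jaw": [1,1,1,1,1]}}

```text
t: 12.2
tool_pos: [613.0, 113.8, 193.7]
eef_rot: [-0.0, -0.035, 0.999, -0.0]
force: [0.5, -0.9, -0.8]
gripper_width: 0.103
```

```bash
python3 - <<'E'
from h import *
o=robot.get_obs(); c=cam("wrist",o); M=q2m(o['eef_rot']); T=np.array(o['tool_pos']); print(T,o['joint_vel'].round(3),"toolx yaw",np.degrees(np.arctan2(M[1,0],M[0,0])))
p,d,c=shot("wrist"); np.savez("w7.npz",p=p,d=d); P=pts(d,c); q=p.astype(int)
# chest lid (blue) rect
b=(q[...,2]>q[...,0]+50)&(q[...,2]>70)&(np.abs(P[...,2]-60)<8); r=cv2.minAreaRect(P[b][:,:2].astype(np.float32)); print("lid",r,np.median(P[b][:,2]))
L=(np.abs(P[...,2]-100)<5)&(np.hypot(P[...,0]-620,P[...,1]-55)<60)
r=cv2.minAreaRect(P[L][:,:2].astype(np.float32)); print("lock",r,np.median(P[L][:,2]))
# key bar in tool coords
Q=(P-T)@M
k=(np.abs(Q[...,1])<12)&(np.abs(Q[...,0])<60)&(Q[...,2]<-5)&(Q[...,2]>-40)
for u0 in range(-46,48,4):
    s=k&(np.abs(Q[...,0]-u0)<2)
    if s.sum()>5: print(u0,s.sum(),np.percentile(Q[s][:,2],10).round(1),np.median(Q[s][:,1]).round(1),np.ptp(Q[s][:,1]).round(1))
v,u=np.nonzero(L); print(u.min(),u.max(),v.min(),v.max())
x0,x1,y0,y1=u.min()-15,u.max()+15,v.min()-15,v.max()+15
a=cv2.resize(p[y0:y1,x0:x1,::-1],None,fx=4,fy=4,interpolation=2); print(x0,y0,a.shape)
bb=cv2.resize(p[150:360,240:400,::-1],None,fx=2,fy=2); H=max(a.shape[0],bb.shape[0]); f=lambda i:np.pad(i,((0,H-i.shape[0]),(0,0),(0,0)))
cv2.imwrite("pics/w7.png",np.hstack([f(a),f(bb)]))
E
```

```text
[612.99727318 113.79239778 193.69922158] [-0.003  0.001 -0.002  0.001  0.003  0.   ] toolx yaw -175.9827663732365
lid ((645.2951049804688, 159.63787841796875), (518.4423217773438, 211.4366912841797), 79.84766387939453) 60.5572881438591
lock ((617.501220703125, 56.29035568237305), (56.71112060546875, 50.49528884887695), 5.987834930419922) 100.58345302593901
-42 13 -20.8 3.3 9.4
-38 143 -22.5 -1.1 9.4
-34 115 -22.2 -0.6 7.3
-30 113 -22.2 -1.1 7.2
-26 107 -22.2 -0.6 7.2
-22 122 -22.4 -1.1 7.1
-18 99 -22.2 -0.6 7.1
-14 69 -25.5 -0.6 9.8
-10 236 -38.0 -0.6 12.6
-6 250 -37.9 -1.1 11.7
-2 249 -37.9 -0.6 12.1
2 262 -38.4 -0.6 12.2
6 364 -38.2 0.7 19.7
10 1314 -37.2 -1.1 23.7
14 307 -25.5 -1.1 10.0
18 156 -22.5 -0.6 7.5
22 158 -22.4 -1.1 7.4
26 159 -22.3 -1.1 7.3
30 155 -22.5 -0.6 7.3
34 176 -22.3 -1.1 7.6
38 163 -22.6 -1.0 9.2
42 220 -23.2 -1.0 9.7
46 180 -23.1 -0.8 9.5
213 282 163 232
198 148 (396, 396, 3)
```

View pics/w7.png

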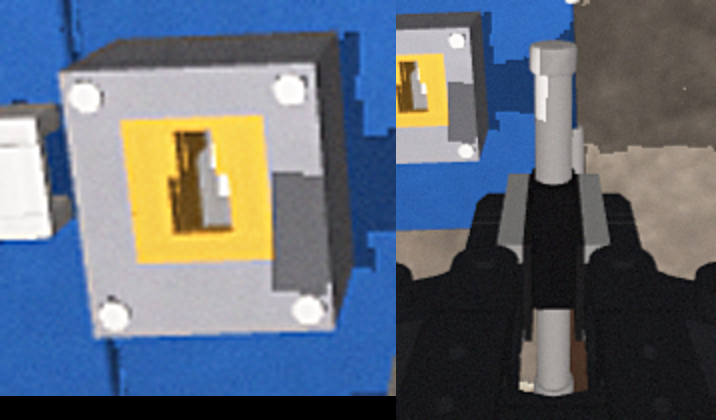

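The crop shows the keyhole with its slot end at crop y 131 and the square's far edge at y 233. That puts the hole centre at about crop (201,204), which is pixel (248,199). I'll compare it with the key's position in the same camera.

```bash
python3 - <<'E'
from h import *
o=robot.get_obs(); K,A,e,i=cam("wrist",o); M=q2m(o['eef_rot']); T=np.array(o['tool_pos'])
z=np.load("w7.npz"); p=z["p"].astype(int); g=p.sum(2)//3
print([ (v,int(g[v,313:321].mean())) for v in list(range(164,196))+list(range(236,248))+list(range(296,350))])
print("row200 gray", [(u,int(g[200,u])) for u in range(304,336)])
C=np.array(i["tool_from_camera"])
def tr(u,v,zt):
    r=C[:3,:3]@np.array([(u-K[0,2])/K[0,0],-(v-K[1,2])/K[1,1],-1]); s=C[:3,3]; return s+r*(zt-s[2])/r[2]
np.set_printoptions(suppress=True,precision=2)
for v in (170,171,172,187,188,241,242,303,304,305,306,344,346,348): print(v,"z-23.4",tr(317,v,-23.4)[:2],"z-25.4",tr(317,v,-25.4)[0])
zt=T[2]-100
for n,(a,b) in dict(hole=(201,204),TL=(61,73),TR=(314,65),BR=(333,326),BL=(98,337),slotL=(172,131),slotR=(211,131),sqL=(174,233),sqR=(232,233),yTL=(121,121),yTR=(264,115),yBR=(273,260),yBL=(139,264)).items():
    t=tr(198+a/4-.375,148+b/4-.375,zt); print(n,t,(M@t+T)[:2])
E
```

```text
[(164, 117), (165, 117), (166, 117), (167, 117), (168, 116), (169, 110), (170, 113), (171, 114), (172, 115), (173, 116), (174, 130), (175, 171), (176, 166), (177, 162), (178, 160), (179, 161), (180, 162), (181, 161), (182, 163), (183, 162), (184, 162), (185, 162), (186, 159), (187, 162), (188, 184), (189, 193), (190, 192), (191, 192), (192, 192), (193, 191), (194, 191), (195, 192), (236, 162), (237, 163), (238, 162), (239, 164), (240, 168), (241, 161), (242, 43), (243, 5), (244, 13), (245, 17), (246, 18), (247, 21), (296, 19), (297, 20), (298, 17), (299, 19), (300, 20), (301, 18), (302, 16), (303, 6), (304, 59), (305, 173), (306, 162), (307, 160), (308, 161), (309, 160), (310, 159), (311, 160), (312, 160), (313, 160), (314, 159), (315, 160), (316, 160), (317, 160), (318, 159), (319, 159), (320, 158), (321, 159), (322, 158), (323, 159), (324, 159), (325, 160), (326, 158), (327, 158), (328, 157), (329, 159), (330, 158), (331, 158), (332, 158), (333, 158), (334, 157), (335, 158), (336, 158), (337, 158), (338, 159), (339, 158), (340, 158), (341, 158), (342, 160), (343, 158), (344, 146), 
[... 1035 characters left out ...]
-1.57] z-25.4 -34.811386603513796
346 z-23.4 [-37.79  -1.57] z-25.4 -35.95225233223829
348 z-23.4 [-38.96  -1.57] z-25.4 -37.098320169294155
hole [ -0.35 -57.62  93.73] [617.4   56.33]
TL [ 26.42 -83.19  93.73] [592.48  28.95]
TR [ 27.98 -33.73  93.73] [587.47  78.18]
BR [-26.87 -31.96  93.73] [642.05  83.79]
BL [-29.31 -80.97  93.73] [647.92  35.06]
slotL [ 14.77 -62.36  93.73] [602.65  50.54]
slotR [ 14.77 -54.64  93.73] [602.11  58.24]
sqL [ -6.5  -63.5   93.73] [623.95  50.89]
sqR [ -6.51 -51.73  93.73] [623.13  62.63]
yTL [ 16.81 -72.29  93.73] [601.31  40.5 ]
yTR [ 18.01 -43.99  93.73] [598.13  68.65]
yBR [-12.32 -43.7   93.73] [628.37  71.05]
yBL [-13.17 -71.14  93.73] [631.14  43.74]
```

{"fn": "move_arm", "kwargs": {"travel": [[-0.006,-0.07,0],[-0.006,-0.142,0],[-0.006,-0.142,0],[-0.006,-0.142,0],[-0.006,-0.142,0.06],[-0.006,-0.142,0.11],[-0.006,-0.142,0.11],[-0.006,-0.142,0.11]], "spin": [-0.024,-0.024,-0.024,-0.024,-0.024,-0.024,-0.024,-0.024], "jaw": [1,1,1,1,1,1,1,1]}}

```text
t: 13.25
tool_pos: [619.6, 58.8, 150.5]
eef_rot: [0.0, -0.055, 0.998, 0.0]
force: [0.0, 0.3, -0.9]
gripper_width: 0.105
```

```bash
python3 - <<'E'
from h import *
o=robot.get_obs(); print(o['tool_pos'],o['force'],o['torque'],o['joint_vel'].round(3)); M=q2m(o['eef_rot']); print("toolx yaw",np.degrees(np.arctan2(M[1,0],M[0,0])))
p,d,c=shot("wrist"); a=cv2.resize(p[100:330,220:420,::-1],None,fx=2.5,fy=2.5,interpolation=2)
s,_,cs=shot("side"); np.savez("s8.npz",p=s); K,A,e,_=cs
q=A.T@(np.array([617,56,110])-e); u=K[0,2]-K[0,0]*q[0]/q[2]; v=K[1,2]+K[1,1]*q[1]/q[2]; u,v=int(u),int(v); print(u,v)
b=cv2.resize(s[v-35:v+35,u-20:u+20,::-1],None,fx=8,fy=8,interpolation=2); H=max(a.shape[0],b.shape[0]); f=lambda i:np.pad(i,((0,H-i.shape[0]),(0,0),(0,0)))
o=np.hstack([f(a)[:,:460],f(b)]); print(o.shape); cv2.imwrite("pics/w8.png",o)
E
```

```text
[619.57393994  58.75080928 150.5230068 ] [ 0.00251119  0.33910104 -0.91249777] [-0.01946245  0.03721064 -0.01893417] [-0.003 -0.008  0.02  -0.002 -0.001  0.   ]
toolx yaw -173.72034156191106
359 183
(575, 780, 3)
```

View pics/w8.png

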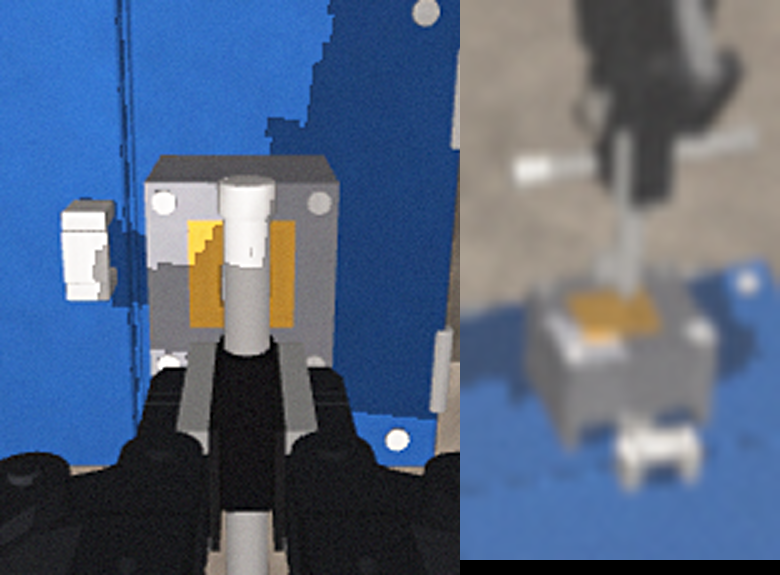

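{"fn": "move_arm", "kwargs": {"travel": [[0,-0.0033,0],[0,-0.0033,0],[0,-0.0033,0.01],[0,-0.0033,0.02],[0,-0.0033,0.03],[0,-0.0033,0.03]], "spin": [0,0,0,0,0,0], "jaw": [1,1,1,1,1,1]}}

```text
t: 14.1
tool_pos: [618.9, 56.9, 136.8]
eef_rot: [-0.001, -0.054, 0.999, 0.0]
force: [-0.2, 1.1, -2.3]
gripper_width: 0.105
```

```bash
python3 - <<'E'
from h import *
o=robot.get_obs(); print(o['tool_pos'],o['force'],o['torque'],o['joint_vel'].round(3)); print(robot.camera_info("wrist")["tool_from_camera"][1])
E
```

```text
[618.94838646  56.90939887 136.83589463] [-0.24759191  1.08292679 -2.2874483 ] [ 0.00028246 -0.01758899 -0.01356112] [ 0.001 -0.007  0.012  0.003 -0.001 -0.001]
[ 9.99999718e-01  5.11522654e-04 -5.49769501e-04 -1.02695523e+00]
```

{"fn": "move_arm", "kwargs": {"travel": [[0,0,0.006],[0,0,0.012],[0,0,0.018],[0,0,0.018],[0,0,0.018]], "spin": [0,0,0,0,0], "jaw": [1,1,1,1,1]}}

```text
t: 14.72
tool_pos: [619.4, 56.9, 130.4]
eef_rot: [-0.0, -0.054, 0.999, 0.0]
force: [-0.5, -0.7, -1.2]
gripper_width: 0.102
```

{"fn": "move_arm", "kwargs": {"travel": [[0,0,0.008],[0,0,0.016],[0,0,0.024],[0,0,0.032],[0,0,0.036],[0,0,0.036],[0,0,0.036]], "spin": [0,0,0,0,0,0,0], "jaw": [1,1,1,1,1,1,1]}}

```text
t: 15.6
tool_pos: [619.5, 56.9, 116.5]
eef_rot: [0.0, -0.054, 0.999, -0.0]
force: [-1.9, -0.4, 1.5]
gripper_width: 0.105
```

{"fn": "move_arm", "kwargs": {"travel": [[0.0001,-0.0008,0.002],[0.0003,-0.0015,0.002],[0.0006,-0.0022,0.002],[0.001,-0.0029,0.002],[0.0016,-0.0034,0.002],[0.0022,-0.0039,0.002],[0.0029,-0.0042,0.002],[0.0037,-0.0044,0.002]], "spin": [0.11,0.22,0.33,0.44,0.55,0.66,0.77,0.88], "jaw": [1,1,1,1,1,1,1,1]}}

```text
t: 16.6
tool_pos: [618.5, 54.7, 116.4]
eef_rot: [0.001, 0.597, 0.802, 0.0]
force: [-2.5, -0.5, 4.1]
gripper_width: 0.104
```

```bash
python3 - <<'E'
from h import *
o=robot.get_obs(); print(o['tool_pos'],o['force'],o['torque'],o['joint_pos'].round(3)); M=q2m(o['eef_rot']); print("toolx yaw",np.degrees(np.arctan2(M[1,0],M[0,0])))
E
```

```text
[618.5284579   54.66900104 116.428389  ] [-2.53050187 -0.47523921  4.11930223] [-0.20805217  0.49868411  0.11127207] [-1.900e-02  3.000e-01  1.570e-01  1.426e+00 -1.000e-03  1.260e+00]
toolx yaw 106.71833261996983
```

{"fn": "move_arm", "kwargs": {"travel": [[0.0001,-0.0008,0],[0.0003,-0.0016,0],[0.0004,-0.0018,0],[0.0004,-0.0018,0],[0.0004,-0.0018,0]], "spin": [0.11,0.22,0.26,0.26,0.26], "jaw": [1,1,1,1,1]}}

```text
t: 17.23
tool_pos: [617.4, 54.6, 116.4]
eef_rot: [0.001, 0.745, 0.667, -0.0]
force: [-4.7, -1.2, 5.7]
gripper_width: 0.105
```

```bash
python3 - <<'E'
from h import *
o=robot.get_obs(); print(o['tool_pos'],o['force'],o['torque'],o['joint_pos'].round(3)); M=q2m(o['eef_rot']); print("toolx yaw",np.degrees(np.arctan2(M[1,0],M[0,0])))
p,d,c=shot("wrist"); np.savez("w9.npz",p=p,d=d); cv2.imwrite("pics/w9.png",p[...,::-1])
E
```

```text
[617.4273517   54.55769322 116.38924753] [-4.71872504 -1.17006567  5.68379728] [-0.35192068  0.84618737  0.07885276] [-2.000e-02  2.980e-01  1.540e-01  1.426e+00 -1.000e-03  1.661e+00]
toolx yaw 83.70589883852499
```

View pics/w9.png

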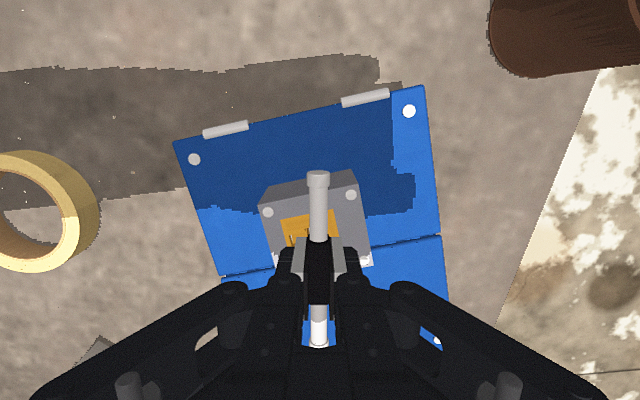

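The wrist view shows the bar turned about 103° over the lock. I'll check the bolt by comparing side-camera pixels in the gap between lock and keeper before and after the turn.

```bash
python3 - <<'E'
from h import *
s,_,cs=shot("side"); K,A,e,_=cs
old=np.load("s8.npz")["p"].astype(int); s0=np.load("side0.npz")["p"].astype(int)
a=np.radians(6.2); X=np.array([np.cos(a),np.sin(a)]);Y=np.array([-np.sin(a),np.cos(a)])
h=np.array([617.7,56.5])
for z in(68,76,84):
  for y in(20,9,5,2,-2,-5,-12):
    w=h+Y*(y-35); q=A.T@(np.array([*w,z])-e); u=K[0,2]-K[0,0]*q[0]/q[2]; v=K[1,2]+K[1,1]*q[1]/q[2]; u,v=int(round(u)),int(round(v)); print(z,y,(u,v),s0[v,u],old[v,u],s[v,u])
D=np.abs(s.astype(int)-old).sum(2)
yy,xx=np.mgrid[:400,:640]; m=(D>90)&(yy>183)&(yy<212)&(xx>335)&(xx<385)
print(list(zip(xx[m],yy[m]))[:60])
E
```

```text
68 20 (361, 198) [135 135 137] [126 125 128] [131 131 133]
68 9 (362, 200) [175 173 172] [147 146 147] [196 193 189]
68 5 (362, 201) [205 202 198] [174 172 170] [231 229 224]
68 2 (362, 201) [205 202 198] [174 172 170] [231 229 224]
68 -2 (363, 202) [234 231 228] [206 203 199] [239 237 234]
68 -5 (363, 203) [237 235 231] [233 230 227] [236 234 231]
68 -12 (364, 204) [221 218 214] [220 216 212] [220 218 215]
76 20 (361, 196) [133 131 133] [127 126 128] [130 130 132]
76 9 (362, 198) [139 138 139] [126 126 128] [133 133 135]
76 5 (362, 199) [156 155 155] [132 131 133] [147 146 148]
76 2 (363, 199) [133 135 142] [118 121 129] [139 139 144]
76 -2 (363, 200) [144 148 157] [113 119 131] [189 188 188]
76 -5 (363, 201) [193 193 194] [147 148 152] [234 231 228]
76 -12 (364, 202) [235 232 229] [206 202 197] [235 233 229]
84 20 (361, 193) [136 135 137] [125 124 126] [133 133 136]
84 9 (362, 196) [133 132 134] [127 126 128] [133 132 134]
84 5 (362, 197) [131 130 133] [125 124 126] [133 132 134]
84 2 (363, 197) [133 132 135] [126 123 126] [131 130 133]
84 -2 (363, 198) [134 133 135] [126 125 127] 
[... 1353 characters left out ...]
.int64(378), np.int64(193)), (np.int64(375), np.int64(194)), (np.int64(376), np.int64(194)), (np.int64(377), np.int64(194)), (np.int64(378), np.int64(194)), (np.int64(375), np.int64(195)), (np.int64(376), np.int64(195)), (np.int64(377), np.int64(195)), (np.int64(378), np.int64(195)), (np.int64(342), np.int64(196)), (np.int64(372), np.int64(196)), (np.int64(373), np.int64(196)), (np.int64(374), np.int64(196)), (np.int64(375), np.int64(196)), (np.int64(376), np.int64(196)), (np.int64(377), np.int64(196)), (np.int64(362), np.int64(200)), (np.int64(363), np.int64(200)), (np.int64(364), np.int64(200)), (np.int64(362), np.int64(201)), (np.int64(363), np.int64(201)), (np.int64(364), np.int64(201))]
```

{"fn": "move_arm", "kwargs": {"travel": [[0.0001,0.0008,0],[0.0003,0.0015,0],[0.0006,0.0022,0],[0.001,0.0029,0],[0.0016,0.0034,0],[0.0022,0.0039,0],[0.0029,0.0042,0],[0.0037,0.0044,0]], "spin": [-0.11,-0.22,-0.33,-0.44,-0.55,-0.66,-0.77,-0.88], "jaw": [1,1,1,1,1,1,1,1]}}

```text
t: 18.32
tool_pos: [619.7, 56.1, 116.3]
eef_rot: [0.001, 0.146, 0.989, -0.0]
force: [-3.5, -1.4, 5.0]
gripper_width: 0.103
```

{"fn": "move_arm", "kwargs": {"travel": [[0.0001,0.0008,0],[0.0003,0.0016,0],[0.0004,0.0018,0],[0.0004,0.0018,0],[0.0004,0.0018,0]], "spin": [-0.11,-0.22,-0.26,-0.26,-0.26], "jaw": [1,1,1,1,1]}}

```text
t: 18.95
tool_pos: [619.7, 56.6, 116.3]
eef_rot: [0.0, -0.055, 0.998, -0.0]
force: [-2.7, -1.7, 5.3]
gripper_width: 0.107
```

```bash
python3 - <<'E'
from h import *
o=robot.get_obs(); print(o['tool_pos'],o['force'],o['torque'],o['joint_pos'].round(3)); M=q2m(o['eef_rot']); print("toolx yaw",np.degrees(np.arctan2(M[1,0],M[0,0])))
p,d,c=shot("wrist"); q=p.astype(int).sum(2)//3; print([(v,int(q[v,313:321].mean())) for v in list(range(170,192))+list(range(238,246))+list(range(300,308))]); print([(u,int(q[200,u])) for u in range(304,334,1)])
E
```

```text
[619.66141884  56.61420224 116.32944702] [-2.6986434  -1.74531928  5.27086592] [-0.29764692  0.74277526 -0.09873562] [-1.600e-02  3.040e-01  1.610e-01  1.427e+00 -1.000e-03 -1.260e-01]
toolx yaw -173.70809103075524
[(170, 122), (171, 126), (172, 131), (173, 128), (174, 182), (175, 254), (176, 251), (177, 248), (178, 247), (179, 247), (180, 248), (181, 247), (182, 247), (183, 247), (184, 246), (185, 246), (186, 245), (187, 243), (188, 243), (189, 246), (190, 246), (191, 246), (238, 175), (239, 178), (240, 181), (241, 174), (242, 47), (243, 4), (244, 14), (245, 18), (300, 22), (301, 19), (302, 20), (303, 8), (304, 67), (305, 193), (306, 176), (307, 172)]
[(304, 103), (305, 111), (306, 112), (307, 111), (308, 112), (309, 135), (310, 219), (311, 231), (312, 238), (313, 242), (314, 244), (315, 246), (316, 248), (317, 249), (318, 249), (319, 251), (320, 251), (321, 246), (322, 242), (323, 237), (324, 237), (325, 223), (326, 142), (327, 133), (328, 114), (329, 129), (330, 118), (331, 129), (332, 124), (333, 124)]
```

{"fn": "move_arm", "kwargs": {"travel": [[0,0,-0.01],[0,0,-0.02],[0,0,-0.035],[0,0,-0.05],[0,0,-0.05]], "spin": [0,0,0,0,0], "jaw": [1,1,1,1,1]}}

```text
t: 19.62
tool_pos: [619.6, 57.0, 136.2]
eef_rot: [0.0, -0.055, 0.999, -0.0]
force: [-0.5, -0.2, -0.3]
gripper_width: 0.102
```

{"fn": "move_arm", "kwargs": {"travel": [[0,0,-0.06],[0,0,-0.13],[0,0.08,-0.145],[0,0.15,-0.145],[0,0.15,-0.145],[0,0.15,-0.145],[0,0.15,-0.145]], "spin": [0,0,0,0,0,0,0], "jaw": [1,1,1,1,1,1,1]}}

```text
t: 20.5
tool_pos: [613.0, 115.8, 193.1]
eef_rot: [-0.0, -0.054, 0.999, -0.0]
force: [-0.7, 0.3, -0.7]
gripper_width: 0.103
```

```bash
python3 - <<'E'
from h import *
o=robot.get_obs(); print(o['tool_pos'],o['force'],o['eef_rot'])
p,d,c=shot("wrist"); g=p.astype(int).sum(2)//3
print([(v,int(g[v,313:321].mean())) for v in list(range(184,190))+list(range(239,245))+list(range(301,307))])
a=cv2.resize(p[150:250,150:300,::-1],None,fx=4,fy=4,interpolation=2)
b=cv2.resize(np.load("w7.npz")["p"][150:250,150:300,::-1],None,fx=4,fy=4,interpolation=2)
cv2.imwrite("pics/w10.png",cv2.resize(np.hstack([a,b]),(800,267)))
E
```

```text
[613.03863045 115.78267482 193.14233879] [-0.72778991  0.25902008 -0.7333023 ] [-4.41212259e-05 -5.39119081e-02  9.98545679e-01 -1.76514056e-04]
[(184, 180), (185, 182), (186, 180), (187, 176), (188, 174), (189, 181), (239, 163), (240, 168), (241, 161), (242, 43), (243, 3), (244, 14), (301, 21), (302, 17), (303, 4), (304, 60), (305, 178), (306, 163)]
```

View pics/w10.png

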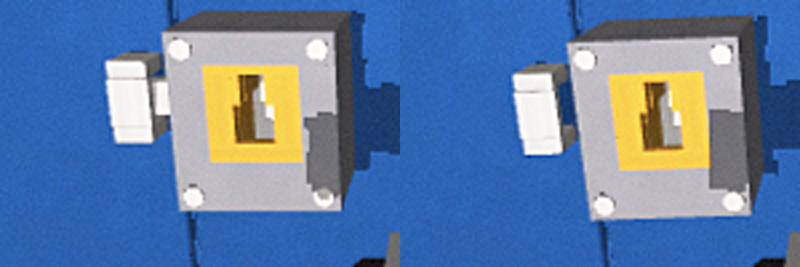

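The final crop shows the bolt bridging from lock to keeper, where before there was a gap, and the keyhole's rotor back in its entry position. Now I'll take the key to the stand.

{"fn": "move_arm", "kwargs": {"travel": [[0.04,0.08,0],[0.1,0.2,0],[0.16,0.32,0],[0.21,0.41,0],[0.236,0.462,0],[0.236,0.462,0],[0.236,0.462,0],[0.236,0.462,0]], "spin": [0.1,0.2,0.3,0.324,0.324,0.324,0.324,0.324], "jaw": [1,1,1,1,1,1,1,1]}}

```text
t: 21.55
tool_pos: [499.7, 289.0, 193.2]
eef_rot: [0.0, 0.2, 0.98, -0.0]
force: [0.1, -0.0, -1.2]
gripper_width: 0.106
```

```bash
python3 - <<'E'
from h import *
o=robot.get_obs(); M=q2m(o['eef_rot']); T=np.array(o['tool_pos']); print(T,o['joint_vel'].round(3),"yaw",np.degrees(np.arctan2(M[1,0],M[0,0])))
print("shift",M.T@(np.array([499.2,289.3,67.4])-T))
E
```

```text
[499.68253623 289.0111992  193.21913862] [ 0.     0.    -0.001 -0.     0.002  0.003] yaw 156.98108242633842
shift [5.83807141e-01 1.08627708e-01 1.25818994e+02]
```

{"fn": "move_arm", "kwargs": {"travel": [[0.0015,0,0.1],[0.0015,0,0.2],[0.0015,0,0.26],[0.0015,0,0.29],[0.0015,0,0.305],[0.0015,0,0.313],[0.0015,0,0.313],[0.0015,0,0.313]], "spin": [0,0,0,0,0,0,0,0], "jaw": [1,1,1,1,1,1,1,1]}}

```text
t: 22.55
tool_pos: [499.1, 290.6, 69.1]
eef_rot: [0.001, 0.199, 0.98, 0.001]
force: [0.2, -0.2, -1.4]
gripper_width: 0.104
```

{"fn": "move_arm", "kwargs": {"travel": [[0,-0.001,0.003],[0,-0.001,0.003],[0,-0.001,0.003],[0,-0.001,0.003],[0,-0.001,0.003],[0,-0.001,-0.05],[0,-0.001,-0.15],[0,-0.001,-0.28]], "spin": [0,0,0,0,0,0,0,0], "jaw": [0.7,0.3,0,0,0,0,0,0]}}

```text
t: 23.55
tool_pos: [497.1, 289.5, 179.6]
eef_rot: [-0.001, 0.199, 0.98, -0.001]
force: [0.2, -0.4, -0.3]
gripper_width: 0.504
```

{"fn": "move_arm", "kwargs": {"travel": [[0.1,0,-0.05],[0.1,0,-0.05],[0.1,0,-0.05],[0.1,0,-0.05],[0.1,0,-0.05],[0.1,0,-0.05]], "spin": [0,0,0,0,0,0], "jaw": [0,0,0,0,0,0]}}

```text
t: 24.3
tool_pos: [461.4, 305.1, 199.3]
eef_rot: [-0.001, 0.199, 0.98, -0.0]
force: [0.1, 0.2, -0.7]
gripper_width: 0.5
```

```bash
python3 - <<'E'
from h import *
o=robot.get_obs(); print(o['tool_pos'],o['force'])
for _ in range(2):
    p,d,c=shot("wrist"); P=pts(d,c); q=p.astype(int); z=P[...,2]; xy=np.hypot(P[...,0]-498.9,P[...,1]-289)
    k=(q.max(2)<45)&(z>70)&(z<105)&(xy<35); a=P[k]; print(k.sum(),np.median(a[:,2]),cv2.minAreaRect(a[:,:2].astype(np.float32)))
    b=(z>84)&(z<100)&(xy<60)&(q.max(2)>60); e=P[b&(xy>37)]; print("bar z",np.percentile(e[:,2],[5,50,95]),cv2.minAreaRect(P[b&(xy>37)][:,:2].astype(np.float32)))
cv2.imwrite("pics/w11.png",p[...,::-1])
t,_,ct=shot("top"); K,A,e,_=ct; o0=np.load("top0.npz")["p"]
D=np.abs(t.astype(int)-o0).sum(2)
for n,w in dict(tape=(372,67,25),vee=(373,-116,30),collet=(670,321,47),collet2=(442,504,47)).items():
    r=A.T@(np.array(w)-e); u=int(K[0,2]-K[0,0]*r[0]/r[2]); v=int(K[1,2]+K[1,1]*r[1]/r[2]); print(n,(u,v),np.median(D[v-18:v+18,u-18:u+18]),(D[v-18:v+18,u-18:u+18]>150).mean().round(3))
E
```

```text
[461.41547021 305.13686548 199.3072972 ] [ 0.07130554  0.21981117 -0.73313638]
314 92.38012493361283 ((497.3481140136719, 288.98052978515625), (8.780734062194824, 29.68324851989746), 67.19217681884766)
bar z [85.39490384 89.13349768 90.86521908] ((499.4944152832031, 293.8241882324219), (18.915618896484375, 89.78624725341797), 67.40480041503906)
331 92.35453273805737 ((496.81695556640625, 289.32086181640625), (8.924129486083984, 30.020959854125977), 67.11003112792969)
bar z [85.85492181 89.2460039  90.6433713 ] ((495.7987976074219, 286.076904296875), (28.118160247802734, 89.44380187988281), 60.40718460083008)
tape (282, 240) 8.0 0.0
vee (348, 241) 9.0 0.0
collet (198, 134) 7.0 0.0
collet2 (128, 211) 112.5 0.394
```

```bash
python3 -c "
from workcell import robot
robot.job_done()"
```

```text
the job is handed in; nothing more can be done
```

The blue chest is locked and the key is hanging by its bar in the grey stand. I handed the job in at about 24.5 s, and no verdict was reported.

**What I did:** I picked the key up by its shank and let it swing upright in the stand, then took the grip from above. I put the key home in the lock, turned it about 103° clockwise, turned it back to the entry angle and drew it out with no force.

**Last checks:**
- **Bolt and lock:** a close crop after the key came out shows the bolt bridging into the keeper and the keyhole back in its entry position. I had no direct readings of the bolt or rotor joints.
- **Key in the stand:** the grip's middle measures about 2 mm from the cradle point, with its top at 92 mm. The bar is within about 1° of the stand's axis. One of two noisy fits to the bar's ends was about 7° off, but both grip fits agreed with the first. I inferred that the shank is plumb from the grip's height and footprint.
- **Robot:** the gripper is open and well clear of the stand.
- **Bystanders:** the tape roll, the vee block and the upright part at about (670, 321) mm, which I took to be the collet, look the same from above as at the start. A similar part at about (442, 504) mm showed a picture change. I put this down to the arm covering it, since the arm never went near it, but I did not confirm that.

One check failed: the last wrist picture was refused because the 12-picture limit had been reached. The final placement therefore rests on depth and colour measurements only.

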